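# Start the pail filler

### The arm

A 6-joint arm with a two-finger parallel gripper is mounted at the origin on the work surface. World frame = base frame: x ahead of the robot, y to its left, z up, the work surface at z = 0. Lengths are in m, angles in rad, forces in N, time in s.
With the tool pointing down it reaches from about 0.35 to 0.875 m from the base axis. Payload 15.5 kg.
Tool frame: the origin (TCP) lies midway between the tips of the shut fingers; the grasp point (between the pads) lies 19 mm behind it (robot.pinch_z is the distance from the TCP to the grasp point, in m); y points along the fingers, z is the direction in which the jaws open and shut, and the axes are right-handed (so a half turn about y gives the same grasp; the last joint's range is limited). The gripper opens to 85 mm and grips with 20 to 120 N. Pads are 22 mm wide; open, the fingers measure 114 mm over their backs; the gripper's body (76 mm by 85 mm) begins 54 mm behind the grasp point. The pads swing forward as they close: fully open they stand 13 mm farther back than shut.
Start: joints at [-0.096, 0.494, 1.345, -0, 1.302, -0.096], TCP at [0.625, 0, 0.206] pointing down, gripper open.
Joint ranges: [-2.91, 2.91], [-0.82, 2.16], [0.22, 2.67], [-1.22, 4.37], [0.12, 2.79], [-3.08, 3.08]. Speed limits (rad/s): [1.89, 1.89, 2.57, 3.01, 3.01, 3.01].

### API

Orientations are given as a unit quaternion [w, x, y, z].
In Python, from cell import robot, imaging gives the robot as it stands.
- The arm moves only by the tool arm_command, never from a script. Its argument "increments" is text: rows parted by semicolons, each of 5 numbers parted by spaces: the shift along the tool's x, y, z in mm, then the turn about the tool's y in degrees, then the closure, from 0 (fully open) to 1 (shut). A call has 1 to 20 rows; each row is the pose to reach, as a shift and turn from the pose commanded when the call began, along the tool's axes at that moment; what a row does not reach only later rows make up. A row lasts 1/8 s, in which the tool goes at most 62.5 mm and 10.7 degrees, less where a joint would pass 70% of its speed; a pose out of reach is approached as far as the arm can. A call with a gripper value outside its range is refused whole. The fingers move at their own pace and stop on an object; "squeeze" is the grip in N (left out, the last holds). Time passes only in rows, so rows that repeat a pose let the fingers close. It gives the time, the measured TCP pose, the force and the opening at its end, in the units of the state.
- robot.read_state(): the state, without advancing time (a new reading comes with each control period).
- imaging.camera(name): name is "scene" or "side" or "wrist"; returns a dict with "frame" (480x640x3 uint8, red, green, blue), "fx", "fy", "cx", "cy" (pixels), "rvec" (rotation vector, rad) and "tvec" (3), from world to camera coordinates, as OpenCV has them; the wrist camera has in their place "tool_from_camera" (4x4, takes a point from camera to tool coordinates, whose origin is the TCP and whose axes are the tool frame's). Camera axes: x right, y down, z forward; pixel columns grow to the right and rows downward; lengths in m; the calibration is good to about 2 mm. A picture is of the moment at which its call begins: read the wrist's pose just before it. There is no depth.
- robot.finish_job(): hands the job in, once; it reports no verdict.
Trained networks look in a picture, given as the dict that the camera call returned (one of the last four; its "shot" number tells which), for a name from the list of things; names that differ only in an ending like _2 or _b are one class to them, and where a whole thing is asked for, a point or a joint stands for the part that bears it (a point fixed in the world has none). Each returns a list of dicts, best first, with "confidence" (0 to 1); they miss things now and then, are a little off and sometimes report something else, mostly with a low value. They report only what shows in the picture. A call takes as long as a camera call. They do not tell look-alikes from the thing itself.
- imaging.cut_out(picture, target): "pixels" (480x640 bool, what is visible of it) and "bbox" ([left, top, right, bottom] in pixels, round what is visible of it).
The state is a dict: "time": time; "q": joint angles; "dq": joint speeds; "effort": joint torques, N m; "tcp_pos": TCP position; "orientation": TCP orientation; "wrist_force": force on the tool from outside, world axes, zero at the start; "moment": the same for the moment, N m; "grip_width": finger opening in m.
Only numpy, scipy, OpenCV 4.12 (cv2) and the standard library are available. Lean on these libraries where they do the work, as an engineer would, in place of code of your own. Each camera call takes 0.05 s, during which the arm holds its last target.

### The job

Start a pail-filling run by touch alone, pressing with the fingertips in this order: press down the raised end of the pump's rocker switch so that it tips fully over, press the largest of the selector's three square keys fully down so that it stays in, then press the broad round button on the hand pendant fully down and hold it for at least one second before letting go. Press no other key or button, do not tip the rocker back, do not pick up the pendant or push it around, and leave everything else on the table where it stands.

Things in the scene. Friction and masses are not known exactly. Their poses are not given: they have to be found in the camera images.
- pump_box_top (a point): Centre of the flat top of the pump switch box: a fixed grey box 100 mm (its x) by 90 mm (its y) by 50 mm high that carries one black rocker. Its top is 50 mm above the table. Its x axis runs along the rocker's length towards the end that is raised when off, and points away from the robot within about half a radian. Two 5 mm high, 4 mm thick black ribs run beside the rocker, 20 to 24 mm from its middle line.
- rocker_raised_end (a point): Point on the upper face of the rocker's raised end, 25 mm from its pivot; press down here. The rocker is a black plate 66 mm long, 34 mm wide and 12 mm thick, pivoting at its middle about the box's y axis, 13 mm above the box top. Off, this end stands up by 0.22 rad (the point is about 74 mm above the table); on, it slopes down by 0.22 rad (the point is about 63 mm above the table and has shifted about 3 mm along +x of the box). The point moves with the rocker.
- rocker (a joint): Tilt of the rocker in rad: 0 is off (may start up to 0.06), 0.44 is fully tipped over (on). Stiff with friction, about 3 N at the raised end; it stays wherever it is left, with no spring.
- selector: Size selector: a fixed grey box 105 mm (x) by 180 mm (y) by 50 mm high; origin at the centre of its underside on the table, x pointing away from the robot within about half a radian. Three black square keys in a row along its y: small (16 mm wide) at y +56 mm, middle (24 mm) at +4 mm, large (36 mm) at -50 mm, all at x -18 mm; behind each is a flat outline of a bottle, jug or pail. Each key stands 12 mm above the box top when up.
- key_large_top (a point): Centre of the top face of the large key, 36 mm square, 62 mm above the table when up, 55 mm when down; moves with the key.
- key_large (a joint): How far the large key is pressed, m: 0 up, 0.007 fully down. About 3 N of friction, no spring: it stays where it is left.
- key_middle (a joint): The same for the middle key (leave up).
- key_small (a joint): The same for the small key (leave up).
- pendant: Wireless hand pendant lying loose on the table: a grey box 68 mm (x) by 150 mm (y) by 38 mm high, 0.7 kg; origin at the centre of its underside. The broad round start button is at y -36 mm and the small round stop button at y +42 mm, each in a black collar 4 mm high.
- start_top (a point): Centre of the top of the broad start button, 36 mm in diameter, 52 mm above the table when up; moves with it.
- start (a joint): How far the start button is pressed, m: 0 up, 0.006 fully down; sprung, about 2 N to start and 6 N fully down; it comes back up when let go.
- stop (a joint): The same for the small stop button, 18 mm in diameter, top 52 mm above the table (leave up).
- sample_bottle: Bystander: white bottle, 48 mm in diameter, 95 mm high; origin under its centre.
- jug_cap: Bystander: white screw cap, 44 mm in diameter, 20 mm high; origin under its centre.
- tape_roll: Bystander: cardboard-coloured roll, 96 mm in diameter, 45 mm high; origin under its centre.
- scraper: Bystander: flat scraper 200 mm long lying along its x axis; origin near its middle.
- pail_lid: Bystander: white disc lid, 150 mm in diameter, 13 mm high; origin under its centre.
- jug: Bystander: white handled jug, 108 mm in diameter, 220 mm high, at the table's right; origin under its centre.
- pail: Bystander: lidded white pail, 172 mm in diameter, 179 mm high, at the table's left; origin under its centre.
There are look-alikes about, which are no part of the job. What is shaped like the selector but red is not meant.

How it is judged:
By the outcome, as a careful person would: the job done as asked, in the order asked, and still so for the second after the job is handed in, with the robot touching nothing.
It also fails if it takes over 51 s, if anything falls off the work surface, if the arm or the gripper's body presses on something with over 40 N, if the wrist force passes 120 N, or if a joint passes its speed limit or range.

## Working session

There is one attempt and no reset: what is moved stays moved. The work goes in short steps, Python scripts to look and compute and a tool call to move; the robot and the scene stay as the last step left them, time stands still between calls to the robot, and variables do not carry over. Pictures are saved under pics/ and viewed, and the job is handed in when it is done.

Besides the shell and the picture viewer there is one more tool, called as a command line: name --argument value ..., lists and objects as JSON in quotes. arm_command: Moves the arm, as the interface text tells. Its arguments: {"type":"object","properties":{"increments":{"type":"string"},"squeeze":{"type":"number"}},"required":["increments"]}

```bash
ls; mkdir -p pics; python3 - <<'E'
from cell import robot, imaging
import cv2,pickle
print(robot.read_state())
for n in ["scene","side"]:
    p=imaging.camera(n); cv2.imwrite(f"pics/{n}0.png",p["frame"][:,:,::-1]); 
    print({k:v for k,v in p.items() if k!="frame"})
    for t in ["pump_box_top","rocker","selector","key_large_top","pendant","start_top"]:
        try: print(n,t,[(round(d["confidence"],2),d["bbox"]) for d in imaging.cut_out(p,t)])
        except Exception as e: print(t,e)
    pickle.dump(p,open(f"{n}0.pkl","wb"))
E
```

```text
pics
{'time': 0.0, 'q': array([-9.54951379e-02,  4.94182554e-01,  1.34614961e+00, -3.26709341e-05,
        1.30249410e+00, -9.54918734e-02]), 'dq': array([ 0.00087552, -0.00161688, -0.00061066,  0.00181726,  0.00056263,
       -0.00119184]), 'effort': array([-2.68344644e-03, -8.82162237e+01, -3.83866239e+01, -4.40739132e-04,
        1.02696815e-02,  1.38197843e-04]), 'tcp_pos': array([6.24599570e-01, 3.31773574e-05, 2.05194404e-01]), 'orientation': array([ 0.49971508, -0.50028744,  0.50032787, -0.49966924]), 'wrist_force': array([-0.10590263,  0.58135082, -0.53326373]), 'moment': array([-0.03399554, -0.02975462, -0.01431052]), 'grip_width': 0.08528815350733951}
{'fx': 495.6489627951888, 'fy': 495.6489627951888, 'cx': 319.45298961493427, 'cy': 241.03142590647892, 'rvec': array([ 0.82335248,  2.39494776, -1.29219725]), 'tvec': array([ 0.43877668, -0.13361178,  1.51918905]), 'shot': 1}
scene pump_box_top [(0.66, [362.5, 279.2, 415.4, 334.1])]
scene rocker [(0.56, [376.2, 280.1, 401.1, 305.3])]
scene selector [(0.61, [271.3, 226.3, 349.6, 289.7]), (0.59, [410.9, 234.2, 494.7, 297.0])]
scene key_large_top [(0.72, [292.5, 229.3, 308.0, 242.5]), (0.5, [429.1, 232.5, 448.6, 251.0])]
scene pendant [(0.66, [251.3, 193.9, 303.2, 227.6])]
scene start_top [(0.45, [264.5, 193.3, 278.9, 201.2])]
{'fx': 482.20804607374373, 'fy': 482.20804607374373, 'cx': 319.33422879731125, 'cy': 237.7612694388063, 'rvec': array([ 2.40223274, -0.26445144,  0.08352866]), 'tvec': array([-0.54165954,  0.16296015,  1.08869028]), 'shot': 2}
side pump_box_top [(0.88, [278.0, 168.7, 322.3, 214.1])]
side rocker [(0.52, [290.4, 170.3, 316.8, 195.1])]
side selector [(0.86, [298.1, 222.6, 360.6, 301.7]), (0.67, [192.5, 177.6, 242.6, 243.6])]
side key_large_top [(0.73, [320.3, 264.5, 335.7, 281.1]), (0.49, [200.6, 208.8, 217.9, 224.4])]
side pendant [(0.97, [297.7, 324.0, 352.3, 402.0])]
side start_top [(0.71, [320.3, 362.5, 336.7, 383.2])]
```

View pics/scene0.png

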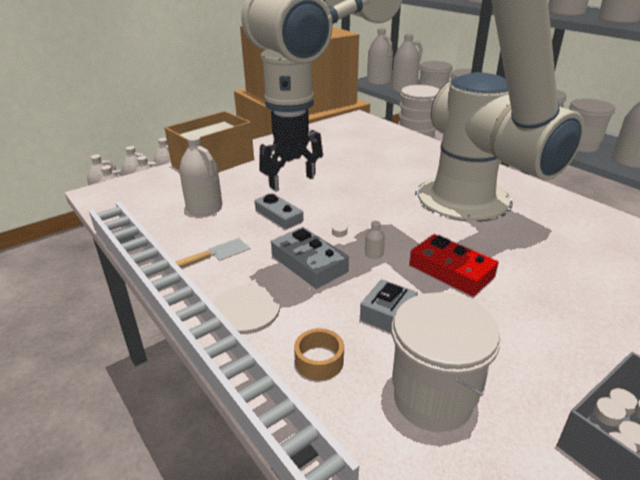

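View pics/side0.png

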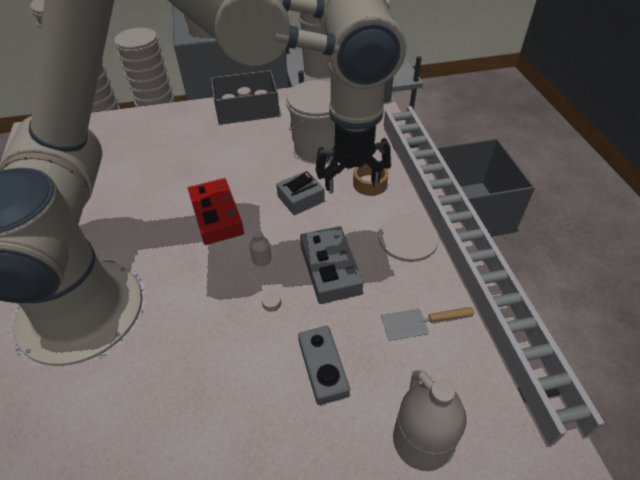

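The side view shows the grey selector at about (331,263) with its large key at (328,273), the red look-alike at (217,210), the pump box at (300,190), and the pendant at (324,363) with its start button at (328,375). Next I'll fit the poses.

```bash
cat > h.py <<'E'
import numpy as np,cv2
from scipy.optimize import minimize
def proj(p,X):
    return cv2.projectPoints(np.asarray(X,float).reshape(-1,3),p["rvec"],p["tvec"],np.array([[p["fx"],0,p["cx"]],[0,p["fy"],p["cy"]],[0,0,1.]]),None)[0][:,0]
def back(p,uv,z):
    R=cv2.Rodrigues(np.asarray(p["rvec"]))[0];c=-R.T@p["tvec"]
    d=R.T@np.array([(uv[0]-p["cx"])/p["fx"],(uv[1]-p["cy"])/p["fy"],1]);return c+d*(z-c[2])/d[2]
def cen(m):
    v,u=np.nonzero(m);return np.array([u.mean(),v.mean()])
def box(v,s):
    c,n=np.cos(v[2]),np.sin(v[2]);R=np.array([[c,-n],[n,c]])
    xy=np.array([[a,b] for a in(-1,1) for b in(-1,1)])*np.array(s[:2])/2
    xy=xy@R.T+v[:2];return np.array([[*q,z] for z in(0,s[2]) for q in xy])
def fit(views,s,v0):
    def cost(v):
        c=0
        for p,m in views:
            h=cv2.convexHull(proj(p,box(v,s)).astype(np.float32))[:,0]
            im=np.zeros((960*2,1280*2),np.uint8)
            cv2.fillConvexPoly(im,np.round(((h+.5)*4-.5)*16).astype(np.int32),1,shift=4)
            a=cv2.resize(im.astype(np.float32),(640,480),interpolation=cv2.INTER_AREA)
            c+=np.abs(a-m).sum()/m.sum()
        return c/len(views)
    best=None
    for y in np.arange(-.5,.6,.25):
        sx=np.array([[0,0,0],[.01,0,0],[0,.01,0],[0,0,.15]])+np.array([*v0,y])
        r=minimize(cost,sx[0],method="Nelder-Mead",options=dict(initial_simplex=sx,xatol=1e-4,fatol=1e-4))
        if best is None or r.fun<best.fun: best=r
    return best.x,best.fun
E
cat > a.py <<'E'
from cell import robot, imaging
from h import *
S=imaging.camera("scene");D=imaging.camera("side")
get=lambda p,t,i=0:imaging.cut_out(p,t)
def near(p,t,uv):
    L=get(p,t); return min(L,key=lambda d:np.hypot(*(cen(d["pixels"])-uv)))["pixels"].astype(np.float32)
spec=dict(pump_box_top=((.1,.09,.05),(388,305),(300,191)),selector=((.105,.18,.05),(310,258),(331,263)),pendant=((.068,.15,.038),(277,210),(324,363)))
for t,(s,a,b) in spec.items():
    mS,mD=near(S,t,a),near(D,t,b)
    v0=back(D,cen(mD),.03)[:2]
    for nm,V in (("both",[(S,mS),(D,mD)]),("scene",[(S,mS)]),("side",[(D,mD)])):
        print(t,nm,*np.round(fit(V,s,v0)[0],4),round(fit(V,s,v0)[1],3))
for t,z,a,b in [("rocker",.064,(388,292),(303,182)),("key_large_top",.06,(300,236),(328,273)),("key_middle",.06,(315,243),(322,255)),("key_small",.06,(330,250),(316,240)),("start_top",.05,(270,198),(328,375)),("stop",.05,(295,208),(317,340))]:
    for n,p,c in(("scene",S,a),("side",D,b)):
        try: m=near(p,t,c); print(t,n,cen(m).round(1),int(m.sum()),back(p,cen(m),z).round(4))
        except Exception as e: print(t,n,repr(e))
E
python3 a.py
```

```text
pump_box_top both 0.5543 0.2423 0.4003 0.244
pump_box_top scene 0.5549 0.2343 0.5935 0.384
pump_box_top side 0.5549 0.2427 0.3216 0.047
selector both 0.577 -0.0135 0.0403 0.048
selector scene 0.5755 -0.0145 0.0407 0.046
selector side 0.5777 -0.0124 0.0476 0.04
pendant both 0.5052 -0.2578 0.0302 0.128
pendant scene 0.5033 -0.2613 -0.0192 0.167
pendant side 0.5055 -0.2559 0.0446 0.063
rocker scene [388.6 292.3] 330 [0.5555 0.2411 0.064 ]
rocker side [299.3 181.8] 305 [0.5538 0.2408 0.064 ]
key_large_top scene [301.8 235. ] 183 [ 0.5642 -0.0585  0.06  ]
key_large_top side [328.1 273. ] 275 [ 0.5604 -0.0675  0.06  ]
key_middle scene [315.3 243.9] 87 [ 0.562  -0.0057  0.06  ]
key_middle side [322.1 254.8] 101 [ 0.5588 -0.0132  0.06  ]
key_small scene [329.  253.2] 54 [0.5605 0.0462 0.06  ]
key_small side [316.6 238.6] 54 [0.5569 0.0384 0.06  ]
start_top scene ValueError('min() iterable argument is empty')
start_top side [328. 373.] 278 [ 0.5078 -0.2951  0.05  ]
stop scene ValueError('min() iterable argument is empty')
stop side [317. 339.] 69 [ 0.5026 -0.2184  0.05  ]
```

```bash
python3 - <<'E'
from cell import robot, imaging
from h import *
import cv2
from scipy.spatial.transform import Rotation as Ro
D=imaging.camera("side");S=imaging.camera("scene")
for t,z in [("pail",.09),("jug",.1),("sample_bottle",.047)]:
  for n,p in(("side",D),("scene",S)):
    for d in imaging.cut_out(p,t)[:2]: print(t,n,d["confidence"],back(p,cen(d["pixels"]),z).round(3))
s=robot.read_state();q=s["orientation"]
print(Ro.from_quat(q[[1,2,3,0]]).as_matrix().round(3))
W=imaging.camera("wrist");print(W["tool_from_camera"].round(4),W["fx"],W["cx"],W["cy"])
cv2.imwrite("pics/w0.png",W["frame"][:,:,::-1])
E
```

```text
pail side 0.62 [0.551 0.013 0.09 ]
pail side 0.6 [0.635 0.482 0.09 ]
pail scene 0.85 [0.635 0.448 0.09 ]
pail scene 0.24 [ 0.548 -0.225  0.09 ]
jug side 0.91 [ 0.647 -0.442  0.1  ]
jug side 0.36 [0.549 0.202 0.1  ]
jug scene 0.56 [ 0.657 -0.425  0.1  ]
jug scene 0.47 [0.596 0.091 0.1  ]
sample_bottle side 0.77 [0.421 0.05  0.047]
sample_bottle scene 0.85 [0.429 0.063 0.047]
[[ 0.  0.  1.]
 [-1. -0.  0.]
 [ 0. -1.  0.]]
[[-2.000e-04  9.577e-01  2.878e-01 -7.320e-02]
 [-1.400e-03 -2.878e-01  9.577e-01 -1.683e-01]
 [ 1.000e+00 -2.000e-04  1.400e-03 -9.000e-04]
 [ 0.000e+00  0.000e+00  0.000e+00  1.000e+00]] 356.1587905011923 325.7479801064961 231.91768908734275
```

View pics/w0.png

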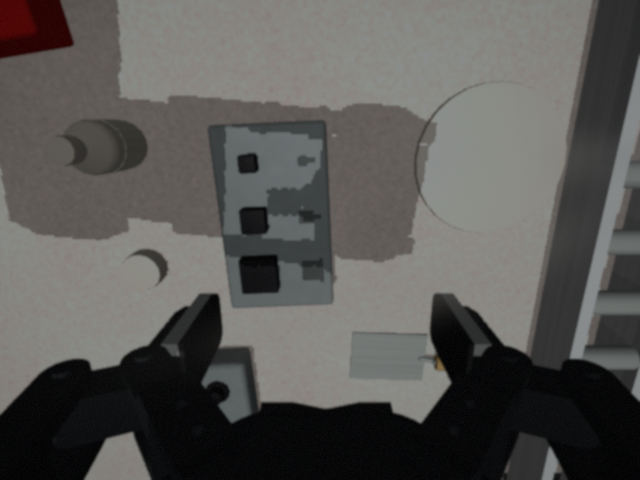

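The wrist view shows the selector at (275,215) with the large key at (260,273), the pendant partly hidden at (230,390), and red well off to the upper left. I'm moving over the pump box, turned to its yaw.

arm_command --increments "-40 0 -8 -3 0; -80 0 -16 -6 0; -120 0 -24 -9 0; -160 0 -32 -12 0; -200 0 -40 -15 0; -230 0 -48 -18 0; -230 0 -48 -18 0; -230 0 -48 -18 0"

```text
time: 3.15
tcp_pos: [0.5771, 0.2296, 0.2058]
orientation: [-0.572, 0.572, -0.416, 0.416]
wrist_force: [0.2, -0.6, -1.3]
grip_width: 0.0855
```

```bash
cat > w.py <<'E'
import sys
from cell import robot, imaging
from h import *
from scipy.spatial.transform import Rotation as Ro
def wrist(name):
    s=robot.read_state();q=s["orientation"];R=Ro.from_quat(q[[1,2,3,0]]).as_matrix()
    W=imaging.camera("wrist");cv2.imwrite(f"pics/{name}.png",W["frame"][:,:,::-1])
    T=np.eye(4);T[:3,:3]=R;T[:3,3]=s["tcp_pos"]
    M=np.linalg.inv(T@W["tool_from_camera"])
    W["rvec"]=cv2.Rodrigues(M[:3,:3])[0].ravel();W["tvec"]=M[:3,3]
    print("tcp",s["tcp_pos"].round(4),"t",s["time"],"F",s["wrist_force"].round(1),"yaw",round(np.arctan2(R[1,2],R[0,2]),4),"w",s["grip_width"])
    return W,R,s["tcp_pos"]
E
python3 - <<'E'
from w import *
W,R,t=wrist("w1")
for n in["pump_box_top","rocker"]:
    for d in imaging.cut_out(W,n):
        m=d["pixels"];print(n,d["confidence"],d["bbox"],cen(m),back(W,cen(m),.063).round(4),cv2.minAreaRect(np.argwhere(m)[:,::-1].astype(np.float32)))
        if n[0]=="p":
            print(fit([(W,m.astype(np.float32))],(.1,.09,.05),(.555,.243)))
E
```

```text
tcp [0.5771 0.2296 0.2058] t 3.15 F [ 0.2 -0.6 -1.3] yaw 0.3138 w 0.08549787980203696
pump_box_top 0.6 [250.9, 128.5, 356.7, 236.1] [305.4694791  182.88343967] [0.5522 0.2475 0.063 ] ((304.74365234375, 182.80853271484375), (99.14494323730469, 111.23822784423828), 88.09085083007812)
(array([0.55290455, 0.24233971, 0.35880774]), np.float64(0.03985334560275078))
pump_box_top 0.44 [396.9, 0.0, 637.8, 74.8] [519.08784181  31.9830973 ] [0.6761 0.4119 0.063 ] ((518.0, 36.49999237060547), (241.99996948242188, 72.99998474121094), 0.0)
(array([ 0.885, -0.157, -1.7  ]), np.float64(1.0))
rocker 0.56 [265.2, 169.9, 342.1, 212.8] [305.21871821 189.02644964] [0.5535 0.2422 0.063 ] ((304.6253356933594, 189.88424682617188), (42.23030471801758, 74.39344024658203), 87.87889862060547)
```

View pics/w1.png

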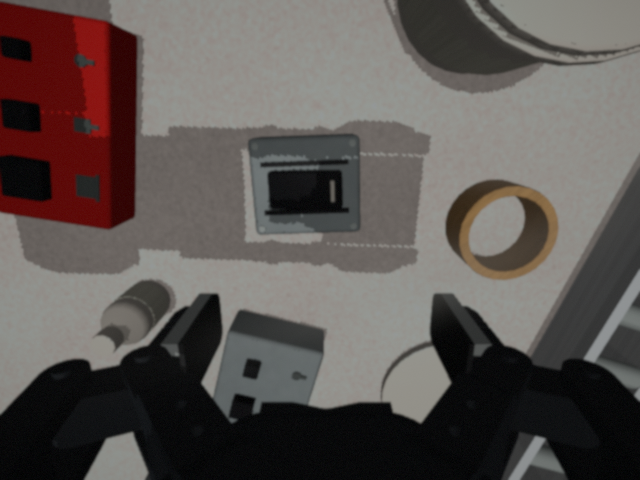

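The rocker is centred at (305,189), with its marked raised end on the right at (333,190). Now I'll close the fingers and descend to just above the raised end.

arm_command --increments "-10 0 4 -2 1; -20 20 8 -2 1; -20 40 8 -2 1; -20 60 8 -2 1; -20 80 8 -2 1; -20 100 8 -2 1; -20 115 8 -2 1; -20 120 8 -2 1; -20 120 8 -2 1; -20 120 8 -2 1" --squeeze 40

```text
time: 4.55
tcp_pos: [0.5789, 0.2517, 0.0865]
orientation: [0.58, -0.579, 0.405, -0.406]
wrist_force: [-0.5, 0.3, 0.1]
grip_width: -0.0
```

```bash
python3 - <<'E'
from w import *
W,R,t=wrist("w2")
D=imaging.camera("side");cv2.imwrite("pics/d2.png",cv2.resize(D["frame"][120:300,220:420,::-1],None,fx=3,fy=3))
E
```

```text
tcp [0.5789 0.2517 0.0865] t 4.55 F [-0.5  0.3  0.1] yaw 0.3491 w -4.695984265994638e-05
```

View pics/w2.png

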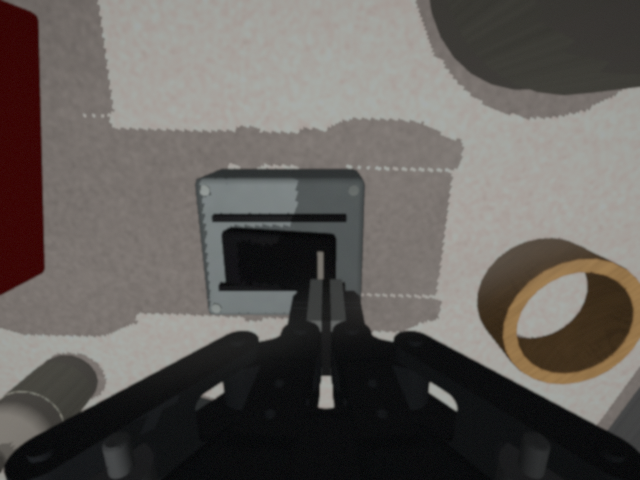

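View pics/d2.png

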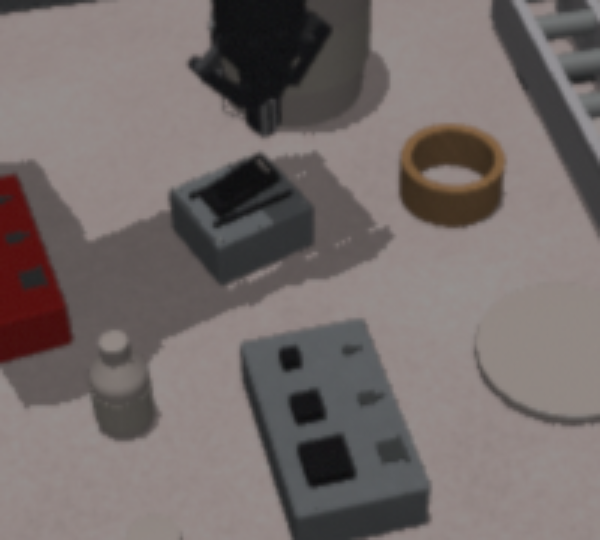

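The closed fingers at (325,290) line up along the rocker with the white-marked end at (320,265). I'll check the model overlay before pressing.

```bash
python3 - <<'E'
from w import *
W,R,t=wrist("w3")
im=W["frame"][:,:,::-1].copy()
def fr(c,y,P): P=np.array(P);return np.c_[c[0]+np.cos(y)*P[:,0]-np.sin(y)*P[:,1],c[1]+np.sin(y)*P[:,0]+np.cos(y)*P[:,1],P[:,2]]
# fit box with top-face corner using mask
for d in imaging.cut_out(W,"pump_box_top")[:1]: print(d["bbox"])
def rk(th): 
    return [[x*np.cos(th)-.006*np.sin(th),y,.063+x*np.sin(th)+.006*np.cos(th)] for x,y in((-.033,-.017),(.033,-.017),(.033,.017),(-.033,.017))]
for c,y,col in(((.553,.242),.35,(0,255,0)),):
    for P in(rk(.22),[(-.05,-.045,.05),(.05,-.045,.05),(.05,.045,.05),(-.05,.045,.05)]):
        cv2.polylines(im,[proj(W,fr(c,y,P)).astype(int)],True,col,1)
u=proj(W,t)[0];print(u);cv2.circle(im,tuple(u.astype(int)),3,(0,0,255),-1)
u=proj(W,[t[0],t[1],.075])[0];cv2.circle(im,tuple(u.astype(int)),3,(255,0,255),-1)
cv2.imwrite("pics/w3.png",cv2.resize(im[140:360,160:460],None,fx=2.5,fy=2.5))
E
```

```text
tcp [0.5788 0.2516 0.0864] t 4.65 F [0.4 0.2 0.1] yaw 0.3491 w -0.00020330593926599311
[195.9, 166.8, 363.2, 313.5]
[327.03865789 274.61152952]
```

View pics/w3.png

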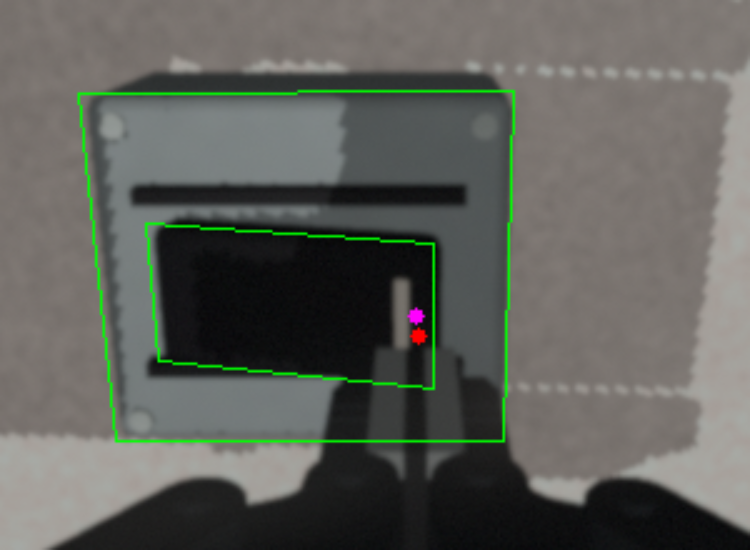

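```bash
python3 - <<'E'
from w import *
s=robot.read_state();q=s["orientation"];R=Ro.from_quat(q[[1,2,3,0]]).as_matrix();t=s["tcp_pos"]
W,_,_=wrist("w4")
im=W["frame"][:,:,::-1].copy()
D=imaging.camera("side");di=D["frame"][:,:,::-1].copy()
L=np.array([[x,y,z] for y in(0,-.02) for x,z in((-.011,-.014),(.011,-.014),(.011,.014),(-.011,.014))])@R.T+t
for p,i in((W,im),(D,di)):
    u=proj(p,L).astype(int)
    cv2.polylines(i,[u[:4]],True,(0,0,255),1);cv2.polylines(i,[u[4:]],True,(0,255,255),1)
a=cv2.resize(im[190:340,225:425],None,fx=3,fy=3);b=cv2.resize(di[110:230,250:370],(450,450),interpolation=cv2.INTER_CUBIC)
cv2.imwrite("pics/w4.png",cv2.resize(np.hstack([a,b]),None,fx=.75,fy=.75))
E
```

```text
tcp [0.5786 0.2516 0.0862] t 4.75 F [-0.1  0.5 -0.3] yaw 0.3491 w 0.00020422543860927655
```

View pics/w4.png

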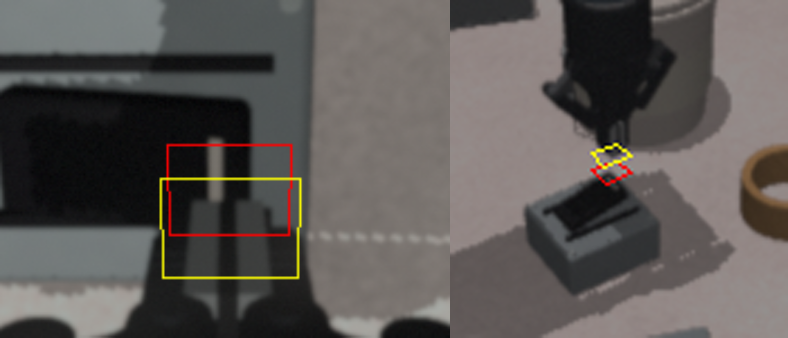

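The visible tip seems to sit a bit behind the nominal TCP, so I'll descend in small steps and watch the force.

arm_command --increments "0 3 0 0 1; 0 6 0 0 1; 0 9 0 0 1; 0 12 0 0 1; 0 12 0 0 1"

```text
time: 5.48
tcp_pos: [0.5782, 0.2514, 0.0734]
orientation: [-0.579, 0.579, -0.406, 0.405]
wrist_force: [0.1, 0.2, 0.1]
grip_width: -0.0004
```

arm_command --increments "0 2 0 0 1; 0 4 0 0 1; 0 5 0 0 1; 0 5 0 0 1"

```text
time: 5.98
tcp_pos: [0.5784, 0.2515, 0.0687]
orientation: [-0.579, 0.579, -0.406, 0.406]
wrist_force: [0.1, -0.1, -1.0]
grip_width: 0.0003
```

```bash
python3 - <<'E'
from w import *
W,_,_=wrist("w5")
im=W["frame"][:,:,::-1].copy()
D=imaging.camera("side");di=D["frame"][:,:,::-1].copy()
a=cv2.resize(im[190:340,225:425],None,fx=3,fy=3);b=cv2.resize(di[110:230,250:370],(450,450),interpolation=cv2.INTER_CUBIC)
o=np.hstack([a,b]).astype(float);o=255*(o/255)**.5
cv2.imwrite("pics/w5.png",cv2.resize(o.astype(np.uint8),None,fx=.75,fy=.75))
E
```

```text
tcp [0.5784 0.2515 0.0687] t 5.975 F [ 0.1 -0.1 -1. ] yaw 0.3491 w 0.0003297744673204982
```

View pics/w5.png

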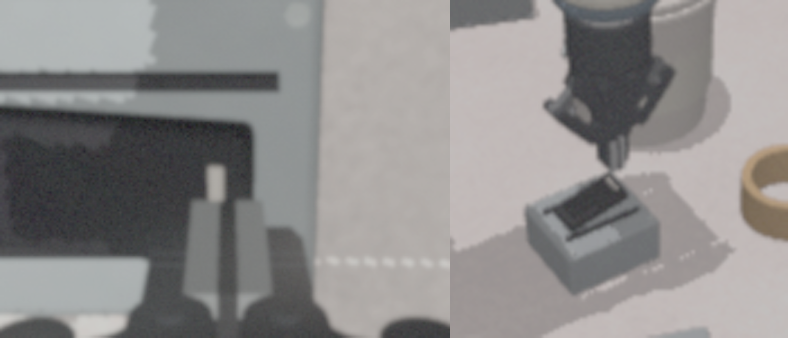

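The side view still shows a small gap above the rocker, so I'll keep descending.

arm_command --increments "0 2 0 0 1; 0 4 0 0 1; 0 4 0 0 1"

```text
time: 6.45
tcp_pos: [0.5783, 0.2514, 0.0645]
orientation: [-0.579, 0.579, -0.406, 0.405]
wrist_force: [-0.4, 0.7, 0.2]
grip_width: -0.0003
```

arm_command --increments "0 2 0 0 1; 0 4 0 0 1; 0 4 0 0 1"

```text
time: 6.82
tcp_pos: [0.5783, 0.2515, 0.0606]
orientation: [-0.579, 0.579, -0.406, 0.406]
wrist_force: [-0.7, -0.2, 0.2]
grip_width: -0.0
```

```bash
cat > look.py <<'E'
import sys
from w import *
def look(n,wc,dc,ov=True):
    s=robot.read_state();q=s["orientation"];R=Ro.from_quat(q[[1,2,3,0]]).as_matrix();t=s["tcp_pos"]
    W,_,_=wrist(n);im=W["frame"][:,:,::-1].copy()
    D=imaging.camera("side");di=D["frame"][:,:,::-1].copy()
    S=imaging.camera("scene");si=S["frame"][:,:,::-1].copy()
    def crop(i,c,h): return cv2.resize(i[max(c[1]-h,0):c[1]+h,max(c[0]-h,0):c[0]+h],(265,265) if 0 else (390,390),interpolation=cv2.INTER_CUBIC)
    u=proj(D,t)[0].astype(int);v=proj(S,t)[0].astype(int);w=proj(W,t)[0].astype(int)
    print(u,v,w)
    a,b,c=crop(im,w,90),crop(di,u,45),crop(si,v,45)
    o=np.hstack([a,b,c]).astype(float);o=255*(o/255)**.5;o=o.astype(np.uint8)
    for k in range(3): cv2.circle(o,(390*k+195,195),2,(0,0,255),-1)
    cv2.imwrite(f"pics/{n}.png",cv2.resize(o,(798,266),interpolation=cv2.INTER_AREA))
if __name__=="__main__": look(sys.argv[1],0,0)
E
python3 look.py w6
```

```text
tcp [0.5783 0.2515 0.0606] t 6.825 F [-0.7 -0.2  0.2] yaw 0.349 w -1.063013986199772e-05
[307 178] [384 300] [327 274]
```

View pics/w6.png

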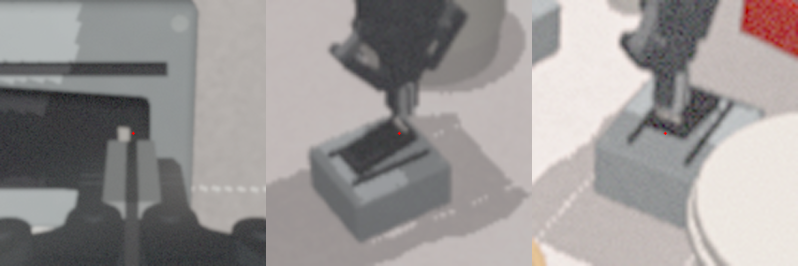

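Tip is just about at the rocker surface (covering the white mark's lower part); real tips lie ~10 mm behind nominal. I'll back in 3 mm towards the pivot and continue pressing.

arm_command --increments "0 0 -3 0 1; 0 2 -3 0 1; 0 3 -3 0 1; 0 3 -3 0 1"

```text
time: 7.48
tcp_pos: [0.5756, 0.2504, 0.0577]
orientation: [-0.579, 0.579, -0.406, 0.406]
wrist_force: [0.3, 0.1, 0.2]
grip_width: 0.0
```

arm_command --increments "0 1 0 0 1; 0 2 0 0 1; 0 3 0 0 1; 0 3 0 0 1"

```text
time: 7.98
tcp_pos: [0.5756, 0.2505, 0.0547]
orientation: [-0.579, 0.579, -0.406, 0.406]
wrist_force: [-1.0, -0.3, -0.4]
grip_width: -0.0002
```

arm_command --increments "0 1 0 0 1; 0 2 0 0 1; 0 2 0 0 1"

```text
time: 8.35
tcp_pos: [0.5756, 0.2504, 0.0527]
orientation: [-0.579, 0.579, -0.406, 0.406]
wrist_force: [-0.5, -0.0, -0.4]
grip_width: 0.0002
```

```bash
python3 look.py w7
```

```text
tcp [0.5756 0.2504 0.0527] t 8.35 F [-0.5 -0.  -0.4] yaw 0.3491 w 0.00016664027777233274
[306 181] [384 302] [327 274]
```

View pics/w7.png

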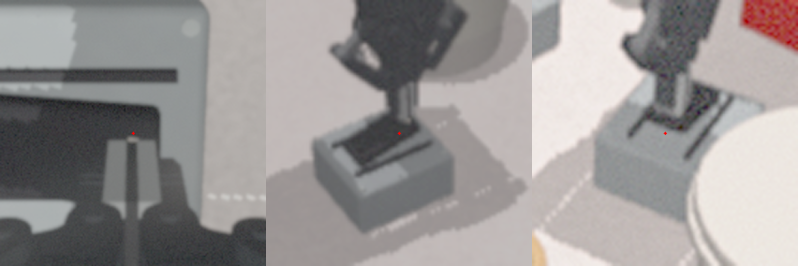

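Fingertip is at the raised end in all three views, and the rocker looks still up. Continuing.

arm_command --increments "0 1 0 0 1; 0 2 0 0 1; 0 2 0 0 1"

```text
time: 8.88
tcp_pos: [0.5756, 0.2504, 0.0507]
orientation: [-0.579, 0.579, -0.406, 0.406]
wrist_force: [0.4, 0.2, 0.3]
grip_width: -0.0002
```

arm_command --increments "0 1 0 0 1; 0 2 0 0 1; 0 3 0 0 1; 0 3 0 0 1"

```text
time: 9.38
tcp_pos: [0.5758, 0.2505, 0.0478]
orientation: [0.579, -0.579, 0.406, -0.406]
wrist_force: [0.6, 0.9, 2.3]
grip_width: -0.0003
```

Contact at last: 2.3 N. Pressing on with force checks.

arm_command --increments "0 1 0 0 1; 0 2 0 0 1; 0 3 0 0 1; 0 4 0 0 1; 0 4 0 0 1"

```text
time: 10.0
tcp_pos: [0.5755, 0.2504, 0.0436]
orientation: [-0.579, 0.579, -0.406, 0.406]
wrist_force: [2.0, 0.5, 2.4]
grip_width: 0.0002
```

arm_command --increments "0 1 0 0 1; 0 2 0 0 1; 0 3 0 0 1; 0 3 0 0 1"

```text
time: 10.5
tcp_pos: [0.576, 0.2506, 0.0409]
orientation: [0.579, -0.579, 0.405, -0.406]
wrist_force: [4.0, 1.8, 3.5]
grip_width: -0.0
```

```bash
python3 look.py w8
```

```text
tcp [0.576  0.2506 0.0409] t 10.5 F [4.  1.8 3.5] yaw 0.3491 w -1.8242772438890765e-06
[307 184] [384 307] [327 274]
```

View pics/w8.png

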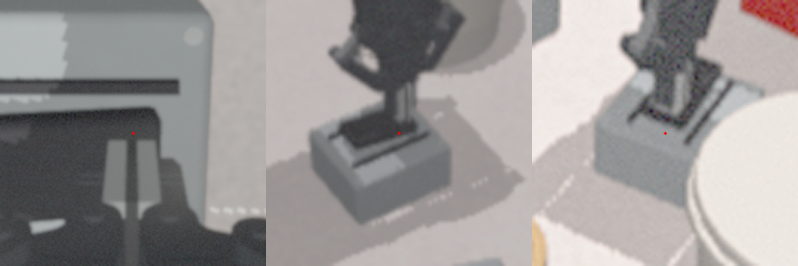

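The rocker is tipping (near end rising in the side view, ~level). Continue until a hard stop.

arm_command --increments "0 1 1 0 1; 0 2 1 0 1; 0 3 1 0 1; 0 3 1 0 1"

```text
time: 11.15
tcp_pos: [0.5764, 0.2507, 0.0389]
orientation: [0.579, -0.579, 0.406, -0.406]
wrist_force: [-3.8, -1.3, 23.5]
grip_width: 0.0002
```

arm_command --increments "0 1 0 0 1; 0 2 0 0 1; 0 3 0 0 1; 0 3 0 0 1"

```text
time: 11.65
tcp_pos: [0.5767, 0.2508, 0.0382]
orientation: [0.58, -0.579, 0.405, -0.406]
wrist_force: [-14.2, -5.7, 61.1]
grip_width: 0.0002
```

Hard stop reached. Lifting and verifying.

arm_command --increments "0 -10 0 0 1; 0 -40 0 0 1; 0 -80 0 0 1; 0 -120 0 0 1; 0 -120 0 0 1"

```text
time: 12.28
tcp_pos: [0.5774, 0.2511, 0.1573]
orientation: [0.58, -0.578, 0.405, -0.406]
wrist_force: [0.7, 0.1, 0.3]
grip_width: 0.0
```

```bash
python3 - <<'E'
from w import *
W,_,t=wrist("w9")
D=imaging.camera("side");S=imaging.camera("scene")
def fr(c,y,P): P=np.array(P);return np.c_[c[0]+np.cos(y)*P[:,0]-np.sin(y)*P[:,1],c[1]+np.sin(y)*P[:,0]+np.cos(y)*P[:,1],P[:,2]]
def rk(th): return [[x*np.cos(th)-.006*np.sin(th),y,.063+x*np.sin(th)+.006*np.cos(th)] for x,y in((-.033,-.017),(.033,-.017),(.033,.017),(-.033,.017))]
o=[]
for p,(x,y),h in((W,(310,240),100),(D,(300,190),32),(S,(388,305),32)):
    im=p["frame"][:,:,::-1];k=390/(2*h)
    c=cv2.resize(im[y-h:y+h,x-h:x+h],(390,390),interpolation=cv2.INTER_CUBIC)
    c=(255*(c/255.)**.5).astype(np.uint8)
    for th,col in((-.22,(0,255,0)),):
        u=proj(p,fr((.5535,.2422),.35,rk(th)));cv2.polylines(c,[((u-[x-h,y-h]+.5)*k).astype(int)],True,col,1)
    o.append(c)
cv2.imwrite("pics/w9.png",cv2.resize(np.hstack(o),(798,266),interpolation=cv2.INTER_AREA))
E
```

```text
tcp [0.5774 0.2511 0.1573] t 12.275 F [0.7 0.1 0.3] yaw 0.3491 w 3.0283087783307202e-05
```

View pics/w9.png

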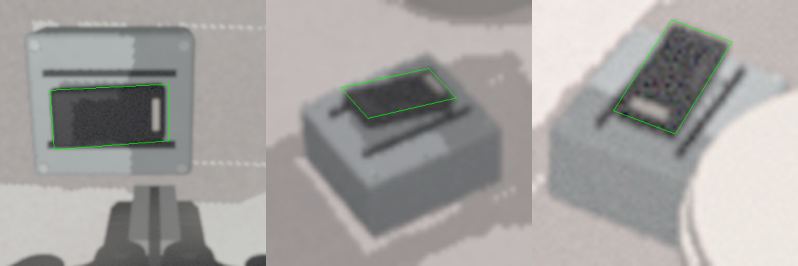

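The green "fully on" (−0.22 rad) outline matches the rocker in all three views, so it's fully tipped. The true tips lie about 27 mm behind the nominal TCP. Next is the large key on the grey selector.

arm_command --increments "48 0 -20 3 1; 97 0 -41 6 1; 145 0 -61 9 1; 194 0 -82 12 1; 242 0 -102 15 1; 291 0 -123 18 1; 291 0 -123 18 1; 291 50 -123 18 1; 291 90 -123 18 1; 291 90 -123 18 1"

```text
time: 13.68
tcp_pos: [0.5578, -0.0635, 0.0618]
orientation: [-0.508, 0.51, -0.493, 0.489]
wrist_force: [0.4, 0.2, 0.7]
grip_width: 0.0
```

```bash
python3 look.py w10; python3 - <<'E'
from w import *
W,R,t=wrist("w11")
for n in["key_large_top","selector"]:
    for d in imaging.cut_out(W,n)[:2]:
        m=d["pixels"];print(n,d["confidence"],d["bbox"],back(W,cen(m),.06).round(4))
E
```

```text
tcp [ 0.5578 -0.0635  0.0618] t 13.675 F [0.4 0.2 0.7] yaw 0.0356 w 3.230386696113567e-05
[326 271] [302 232] [326 274]
tcp [ 0.5611 -0.0645  0.0658] t 13.825 F [ 0.7  0.7 -0.5] yaw 0.0354 w 0.00013450854742613766
key_large_top 0.87 [287.2, 233.1, 360.9, 294.1] [ 0.5597 -0.0584  0.06  ]
selector 0.94 [247.4, 0.0, 473.3, 323.8] [ 0.5745 -0.0013  0.06  ]
```

View pics/w10.png

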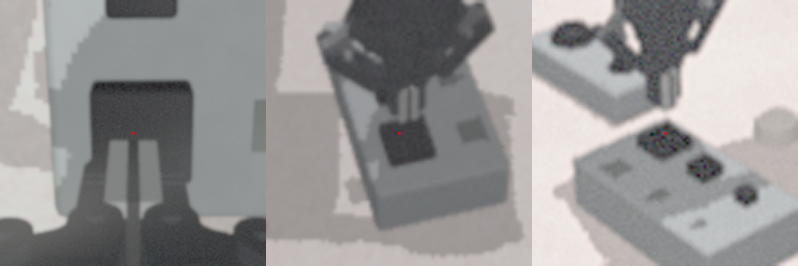

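View pics/w11.png

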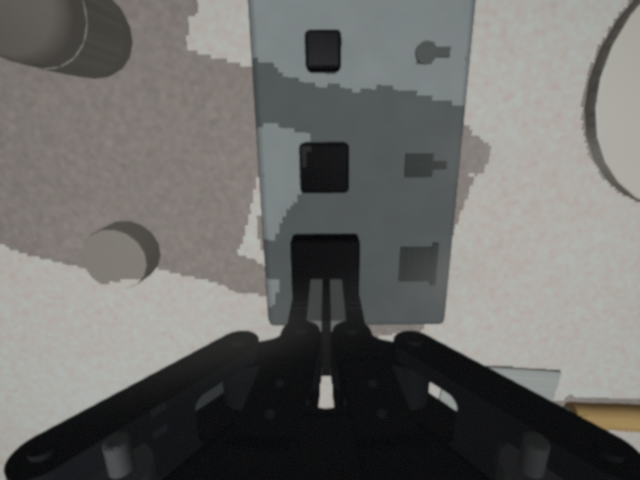

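The fingers are centred on the large key (columns 287–361 vs the fingers at 326). Descending.

arm_command --increments "0 10 0 0 1; 0 18 0 0 1; 0 24 0 0 1; 0 26 0 0 1; 0 26 0 0 1"

```text
time: 14.6
tcp_pos: [0.5605, -0.0647, 0.0386]
orientation: [-0.509, 0.509, -0.491, 0.491]
wrist_force: [-0.3, 0.4, 0.5]
grip_width: -0.0001
```

arm_command --increments "0 2 0 0 1; 0 4 0 0 1; 0 6 0 0 1; 0 7 0 0 1; 0 7 0 0 1"

```text
time: 15.22
tcp_pos: [0.5605, -0.0647, 0.0317]
orientation: [-0.509, 0.509, -0.491, 0.491]
wrist_force: [-1.1, 0.1, 0.0]
grip_width: -0.0001
```

arm_command --increments "0 1 0 0 1; 0 2 0 0 1; 0 3 0 0 1; 0 4 0 0 1; 0 4 0 0 1"

```text
time: 15.85
tcp_pos: [0.5607, -0.0647, 0.029]
orientation: [0.509, -0.509, 0.491, -0.491]
wrist_force: [-5.5, 1.5, 27.6]
grip_width: -0.0002
```

```bash
python3 look.py w12
```

```text
tcp [ 0.5607 -0.0647  0.029 ] t 15.85 F [-5.5  1.5 27.6] yaw 0.035 w -0.00023794824031238366
[327 280] [301 243] [326 274]
```

View pics/w12.png

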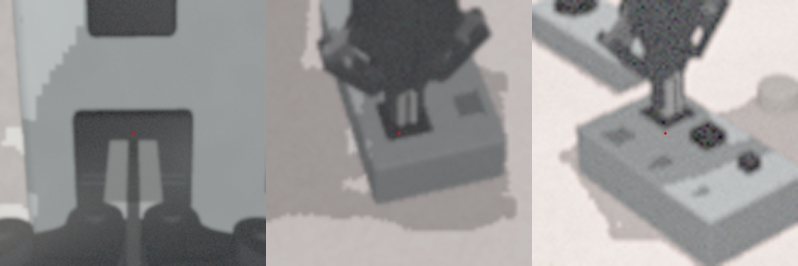

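arm_command --increments "0 1 0 0 1; 0 2 0 0 1; 0 2 0 0 1"

```text
time: 16.38
tcp_pos: [0.5608, -0.0648, 0.0284]
orientation: [0.509, -0.508, 0.491, -0.492]
wrist_force: [-12.9, 2.4, 56.3]
grip_width: -0.0001
```

arm_command --increments "0 -10 0 0 1; 0 -40 0 0 1; 0 -90 0 0 1; 0 -120 0 0 1; 0 -120 0 0 1; 0 -120 0 0 1"

```text
time: 17.12
tcp_pos: [0.56, -0.0646, 0.1451]
orientation: [-0.508, 0.509, -0.492, 0.491]
wrist_force: [0.3, 0.6, 1.0]
grip_width: 0.0003
```

```bash
python3 - <<'E'
from w import *
W,_,t=wrist("w13")
D=imaging.camera("side");S=imaging.camera("scene")
def fr(c,y,P): P=np.array(P);return np.c_[c[0]+np.cos(y)*P[:,0]-np.sin(y)*P[:,1],c[1]+np.sin(y)*P[:,0]+np.cos(y)*P[:,1],P[:,2]]
sq=lambda y,w,z:[(-.018+a*w/2,y+b*w/2,z) for a,b in((-1,-1),(1,-1),(1,1),(-1,1))]
o=[]
for p,(x,y),h in((W,(310,180),100),(D,(330,262),36),(S,(308,248),36)):
    im=p["frame"][:,:,::-1];k=390/(2*h)
    c=cv2.resize(im[y-h:y+h,x-h:x+h],(390,390),interpolation=cv2.INTER_CUBIC)
    c=(255*(c/255.)**.5).astype(np.uint8)
    for Q,col in((sq(-.05,.036,.055),(0,255,0)),(sq(.004,.024,.062),(0,0,255)),(sq(.056,.016,.062),(0,0,255))):
        u=proj(p,fr((.578,-.0135),.042,Q));cv2.polylines(c,[((u-[x-h,y-h]+.5)*k).astype(int)],True,col,1)
    o.append(c)
cv2.imwrite("pics/w13.png",cv2.resize(np.hstack(o),(798,266),interpolation=cv2.INTER_AREA))
E
```

```text
tcp [ 0.56   -0.0646  0.1451] t 17.125 F [0.3 0.6 1. ] yaw 0.0349 w 0.0003262202277058651
```

View pics/w13.png

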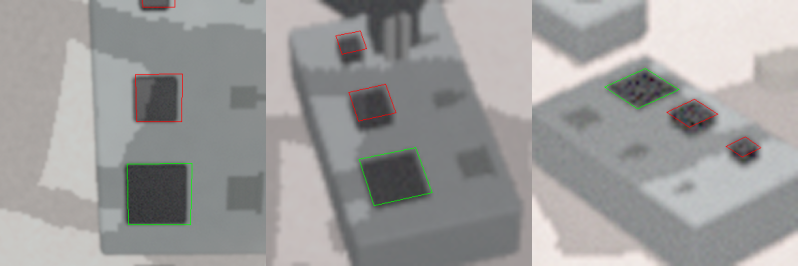

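The large key matches the "down" outline in all views, and the middle and small keys stand up with their side walls visible. Moving over to the pendant.

arm_command --increments "45 0 -12 0 1; 90 0 -24 0 1; 135 0 -36 0 1; 180 0 -48 0 1; 226 0 -61 0 1; 226 0 -61 0 1; 226 0 -61 0 1"

```text
time: 18.15
tcp_pos: [0.5071, -0.2922, 0.1451]
orientation: [0.509, -0.508, 0.492, -0.491]
wrist_force: [-0.7, -0.7, 0.1]
grip_width: -0.0001
```

```bash
python3 - <<'E'
from w import *
W,R,t=wrist("w14")
S=imaging.camera("scene");D=imaging.camera("side")
for n,p in(("w",W),("scene",S),("side",D)):
  for k in["start_top","stop","pendant"]:
    for d in imaging.cut_out(p,k)[:2]:
        m=d["pixels"];print(n,k,round(d["confidence"],2),d["bbox"],back(p,cen(m),.05 if k!="pendant" else .03).round(4))
        if k=="pendant" : print(fit([(p,m.astype(np.float32))],(.068,.15,.038),(.505,-.257)))
cv2.imwrite("pics/s14.png",cv2.resize(S["frame"][150:270,200:360,::-1],None,fx=4,fy=4))
E
```

```text
tcp [ 0.5071 -0.2922  0.1451] t 18.15 F [-0.7 -0.7  0.1] yaw 0.0343 w -7.798039117764663e-05
w start_top 0.74 [302.3, 203.1, 347.1, 250.1] [ 0.5057 -0.2925  0.05  ]
w stop 0.88 [310.9, 109.9, 337.1, 132.5] [ 0.5012 -0.2159  0.05  ]
w pendant 0.64 [277.0, 71.3, 369.0, 265.7] [ 0.5034 -0.2505  0.03  ]
(array([ 0.50395373, -0.25839933,  0.05774065]), np.float64(0.0434005931019783))
scene pendant 0.92 [252.6, 196.1, 302.7, 227.5] [ 0.5154 -0.239   0.03  ]
(array([ 0.50440102, -0.2583122 , -0.00229939]), np.float64(0.13000954687595367))
scene pendant 0.5 [376.1, 276.9, 402.9, 306.0] [0.5234 0.214  0.03  ]
(array([ 1.10981481, -2.8632963 ,  0.65555556]), np.float64(1.0))
side start_top 0.67 [322.2, 362.3, 336.1, 381.1] [ 0.5071 -0.2947  0.05  ]
side pendant 0.86 [301.4, 330.2, 351.1, 404.3] [ 0.5038 -0.2743  0.03  ]
(array([ 0.50566238, -0.25549059,  0.06371184]), np.float64(0.17357906699180603))
```

View pics/w14.png

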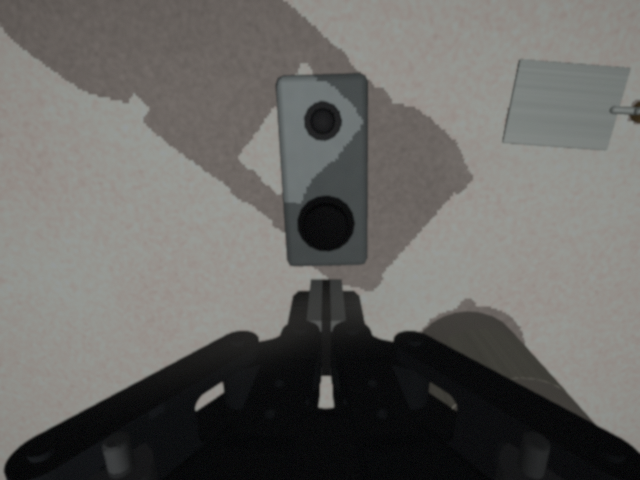

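View pics/s14.png

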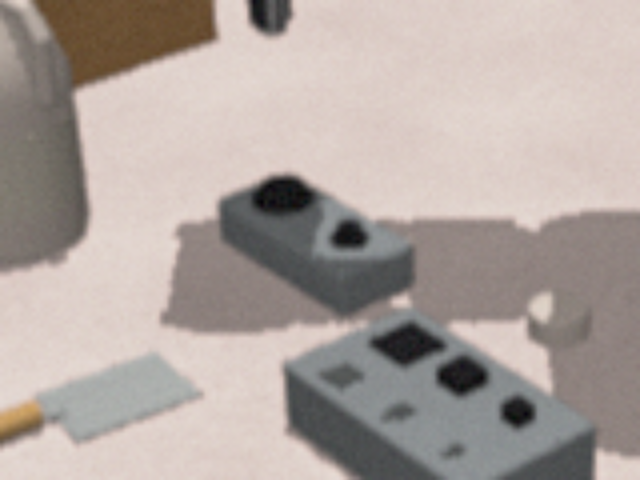

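The start button (326,223) is the broad one, 1 mm from the current TCP in xy. Descending.

arm_command --increments "1 30 -1 0 1; 1 60 -1 0 1; 1 85 -1 0 1; 1 100 -1 0 1; 1 108 -1 0 1; 1 113 -1 0 1; 1 113 -1 0 1; 1 113 -1 0 1"

```text
time: 19.75
tcp_pos: [0.5067, -0.2939, 0.0333]
orientation: [0.509, -0.509, 0.491, -0.491]
wrist_force: [-0.6, -0.2, -0.1]
grip_width: -0.0001
```

```bash
python3 look.py w15
```

```text
tcp [ 0.5067 -0.2939  0.0333] t 19.75 F [-0.6 -0.2 -0.1] yaw 0.0349 w -0.0001358107425663384
[327 376] [270 201] [326 274]
```

View pics/w15.png

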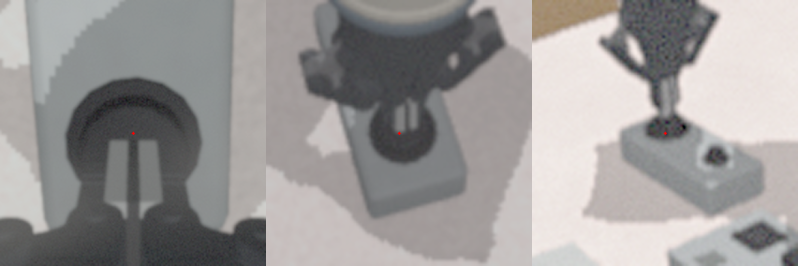

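Centred over the start button. Pressing.

arm_command --increments "0 4 0 0 1; 0 7 0 0 1; 0 9 0 0 1; 0 11 0 0 1; 0 11 0 0 1"

```text
time: 20.52
tcp_pos: [0.5065, -0.2937, 0.0218]
orientation: [-0.509, 0.509, -0.491, 0.491]
wrist_force: [-1.3, 0.4, 6.0]
grip_width: 0.0001
```

arm_command --increments "0 1 0 0 1; 0 2 0 0 1; 0 3 0 0 1; 0 3 0 0 1"

```text
time: 21.02
tcp_pos: [0.5066, -0.2938, 0.0202]
orientation: [0.509, -0.509, 0.491, -0.492]
wrist_force: [-7.1, 4.7, 28.6]
grip_width: -0.0002
```

28.6 N against the 6 N spring means it's at its stop. Holding 1.75 s.

arm_command --increments "0 0 0 0 1; 0 0 0 0 1; 0 0 0 0 1; 0 0 0 0 1; 0 0 0 0 1; 0 0 0 0 1; 0 0 0 0 1; 0 0 0 0 1; 0 0 0 0 1; 0 0 0 0 1; 0 0 0 0 1; 0 0 0 0 1; 0 0 0 0 1; 0 0 0 0 1"

```text
time: 22.78
tcp_pos: [0.5066, -0.2938, 0.0202]
orientation: [0.509, -0.509, 0.491, -0.492]
wrist_force: [-6.3, 3.2, 29.6]
grip_width: -0.0001
```

```bash
python3 look.py w16
```

```text
tcp [ 0.5066 -0.2938  0.0202] t 22.775 F [-6.3  3.2 29.6] yaw 0.035 w -5.3624519395573595e-05
[327 379] [270 205] [326 274]
```

View pics/w16.png

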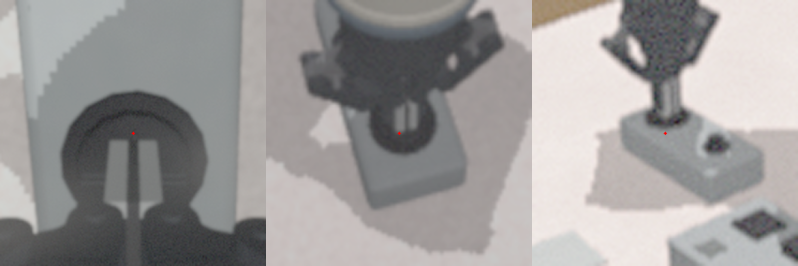

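The button is flush near the collar and the pendant hasn't moved. Releasing straight up.

arm_command --increments "0 -4 0 0 1; 0 -15 0 0 1; 0 -50 0 0 1; 0 -100 0 0 1; 0 -150 0 0 1; 0 -180 0 0 1; 0 -180 0 0 1; 0 -180 0 0 1; 0 -180 0 0 1"

```text
time: 24.05
tcp_pos: [0.5059, -0.2933, 0.1977]
orientation: [-0.509, 0.509, -0.492, 0.49]
wrist_force: [0.6, 0.4, -1.1]
grip_width: 0.0001
```

```bash
python3 - <<'E'
from w import *
W,R,t=wrist("w17")
for d in imaging.cut_out(W,"pendant")[:1]: print(fit([(W,d["pixels"].astype(np.float32))],(.068,.15,.038),(.505,-.257)))
D=imaging.camera("side");S=imaging.camera("scene")
c=lambda p,x,y:cv2.resize(p["frame"][y:y+240,x:x+320,::-1],(400,300))
cv2.imwrite("pics/f.png",np.vstack([np.hstack([c(D,180,160),c(S,230,160)]),np.hstack([cv2.resize(W["frame"][:,:,::-1],(400,300)),c(S,330,200)])]))
E
```

```text
tcp [ 0.5059 -0.2933  0.1977] t 24.05 F [ 0.6  0.4 -1.1] yaw 0.0349 w 0.00011672100178007891
(array([ 0.5040472 , -0.25833387,  0.05959412]), np.float64(0.037975866347551346))
```

View pics/f.png

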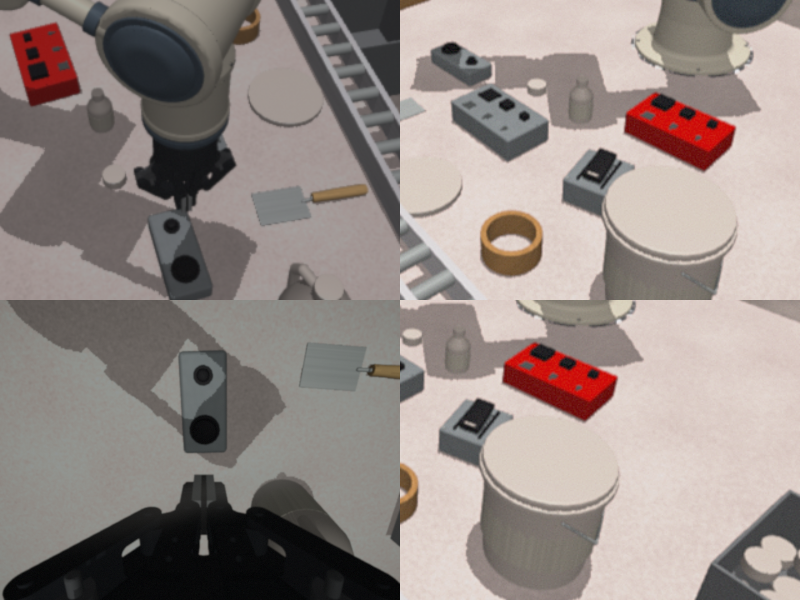

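The final views show the rocker tipped over, the large key down with the other two up, and the pendant pose unchanged (fit within 0.2 mm). The bystanders are undisturbed and the robot is clear, so I'm handing in.

```bash
python3 -c "
from cell import robot
print(robot.finish_job())"
```

```text
the job is handed in; nothing more can be done
None
```

I did the three presses in the order asked and handed the job in at about 24 s of robot time. No verdict came back.

- **Rocker:** I pressed the raised end down to its hard stop, peaking at about 63 N at the wrist. The fully-on outline then matched the rocker in all three camera views.
- **Large key on the grey selector:** I pressed it to its stop, at about 58 N. It matched the down outline afterwards, and the middle and small keys still stood up. The red look-alike was not touched.
- **Start button on the pendant:** I pressed it to its stop at about 29 N, against a spring that needs about 6 N. I held it there for 1.75 s, then let go straight up. The pendant's fitted position matched the one before the press to within 0.2 mm.

**Disagreement:** the real fingertips met things about 26 mm behind the nominal TCP. I therefore found each contact by force and pictures instead of the nominal height.

**Not measured:** I checked the rest only by eye in the last pictures. The bystanders in view looked undisturbed and the robot was clear of everything. I saw no sign that the stop button was touched.

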